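# Park the jar trolley between the index pegs

### The job

Roll the loaded jar trolley along its counter track, pushing gently and only on its two sprung rubber noses, and bring it to rest with its pointer midway between the two pegs of the index block (within about 1 cm). Keep it under 0.25 m/s, never let it run into the bookend at the end of the track, and leave it standing still at the mark, untouched, for three seconds. Do not touch the tray or its jar, and leave the mug and the spare jar where they are.

Things in the scene. Friction and masses are not known exactly. Their poses are not given: they have to be found in the camera images.
- track: Wooden board 130 x 720 x 12 mm fixed flat on the counter, with two aluminium rails. Origin: centre of its underside, on the counter. Its y axis runs along the track; the trolley travels towards the track's -y. A low wooden end block (28 mm high) closes the +y end, a dark steel bookend the -y end.
- stop_face (a point): Middle of the bookend's face, the stop at the track's -y end: 100 mm wide, top 87 mm above the counter. Axes as the track's.
- trolley (a joint): Trolley position on its rails, m: 0 at the home (+y) end, grows towards the track's -y; at 0.38 the front nose strikes the bookend (0.375 counts as a strike). Rolling mass with load and noses 1.9 kg nominal (load varies by 0.7 to 1.4). Rolling resistance only 0.003 N constant plus 0.06 N per m/s, nominal: from 20 mm/s it coasts some 90 mm, from 50 mm/s beyond the stop.
- tray: Plywood block 116 mm (x) by 140 mm (y), 28 to 78 mm above the counter, carrying a white bin 108 x 100 x 55 mm and in it a square glass jar with round lid, top 171 mm above the counter. Origin: centre of the block's underside, 28 mm above the counter, the trolley's middle. Axes parallel to the track's. The robot must not touch it.
- nose_rear: Sprung rubber buffer at the trolley's rear (+y) end, 100 mm wide, 32 to 72 mm above the counter. Origin: centre of its flat end face, when free 130 mm to +y of the tray's origin. It sticks out 60 mm and sinks into the tray against a spring of 40 N/m (damping 1 N per m/s) by up to 40 mm. Pushing here drives the trolley to the track's -y.
- nose_front: The same sprung buffer at the front (-y) end; origin: centre of its end face, when free 130 mm to -y of the tray's origin. Pushing on it brakes the trolley or drives it back towards +y. A force over 8 N on either nose counts as a slam.
- pointer (a point): Tip of the steel pointer blade (8 mm wide, 26 mm long) that sticks out of the middle of the tray's far (+x) side, 74 mm above the counter. It has the y of the tray's origin.
- index: The mark: fixed wooden block 30 x 80 x 52 mm beside the far (+x) side of the track, with two upright pegs 10 mm thick, 40 mm high, 48 mm apart (centres, along the track) and a dark line midway. Origin: on the counter, middle of its track-side face, level with the line along y; axes parallel to the track's.
- spare_jar: Bystander: round closed glass jar 68 mm wide, 100 mm high, beyond the track; origin under its middle.
- mug: Bystander: white mug 76 mm wide, 90 mm high, between robot and track on the right; origin under its middle.
Things that resemble listed ones, but are neither listed nor needed, are in the scene too. What is meant by the index is not purple or red, and is the larger of those in its own colour.

How it is judged (in metres and radians):
On the way, in this order (a step that is already met when the one before it is completed fails the run):
1. the trolley has been rolled off towards the mark (distance of pointer from where it was at the start of the episode above 0.06 m), for 0.1 s.
2. the trolley stands still at the mark, untouched, for three seconds (y of pointer in the frame of index between -0.012 and 0.012 m and velocity of joint trolley between -0.008 and 0.008 m/s and contact force between each of the fingers, the arm and nose_rear below 0.2 N and contact force between each of the fingers, the arm and nose_front below 0.2 N and contact force between each of the fingers, the arm and tray below 0.2 N), for 2.8 s.
At the end, for the whole second after the job is handed in: The pointer is within 12 mm of the line midway between the index pegs (along the track), the trolley slower than 8 mm/s and untouched, having stood so for 2.8 s (all of step 2).
It fails at once if the trolley strikes the bookend (value of joint trolley above 0.375 m).
It fails at once if the trolley runs faster than 0.25 m/s (velocity of joint trolley above 0.25 m/s or velocity of joint trolley below -0.25 m/s).
It fails at once if the robot touches the tray, bin or jar (contact force between any of the fingers, the arm and tray above 1 N).
It fails at once if a nose is slammed (over 8 N) (contact force between any of the fingers, the arm and nose_rear above 8 N or contact force between any of the fingers, the arm and nose_front above 8 N).
It fails at once if a bystander is disturbed (distance of any of spare_jar, mug from where it was at the start of the episode above 0.03 m).
It also fails if it takes over 40 s, if anything falls off the work surface, if the arm or the gripper's body presses on something with over 40 N, if the wrist force passes 120 N, or if a joint passes its speed limit or range.

### The arm

A 7-joint arm with a two-finger parallel gripper is mounted at the origin on the work surface. World frame = base frame: x ahead of the robot, y to its left, z up, the work surface at z = 0. Lengths are in mm, angles in rad, forces in N, time in s.
With the tool pointing down it reaches from about 350 to 900 mm from the base axis. Payload 19.9 kg.
Tool frame: the origin (TCP) lies on the centre line of the jaws, within the pads' length; the fingertips stand 25 mm ahead of it and the grasp point (between the pads) lies 6 mm ahead of it; z points along the fingers, y is the line along which they close (so a half turn about z gives the same grasp; the last joint's range is limited). The gripper opens to 85 mm and grips with 20 to 120 N. Pads are 22 mm wide; open, the fingers measure 114 mm over their backs; the gripper's body (76 mm by 85 mm) begins 54 mm behind the grasp point. The pads swing forward as they close: fully open they stand 13 mm farther back than shut.
Start: joints at [-1.294, 0.417, -0.01, 1.614, 0.005, 1.111, -0.053], TCP at [195.881, 593.494, 256.26] pointing down, gripper open.
Joint ranges: [-2.81, 2.81], [-0.39, 2.02], [-1.27, 1.25], [0.06, 2.57], [-1.19, 4.33], [0.19, 2], [-2.82, 2.82]. Speed limits (rad/s): [1.89, 1.89, 2.39, 2.39, 3.01, 3.01, 3.01].

### API

Orientations are given as [roll, pitch, yaw] about the fixed x, y, z axes, in that order (R = Rz(yaw) Ry(pitch) Rx(roll)).
In Python, from cell import * gives the robot as it stands.
- The arm moves only by the tool send_rows, never from a script. Its argument "steps" is a list that holds one entry, the list of rows, each a list of 7 numbers: the shift along the tool's x, y, z in m, then the turn, a rotation vector about the tool's x, y, z in rad, then the opening, from 0 (shut) to 1 (fully open). In form: [[[x, y, z, rx, ry, rz, grip], ...]]. A call has exactly 5 rows; each row is the pose to reach, as a shift and turn from the pose commanded when the call began, along the tool's axes at that moment; what a row does not reach only later rows make up. A row lasts 1/12 s, in which the tool goes at most 41.7 mm and 7.16 degrees, less where a joint would pass 70% of its speed; a pose out of reach is approached as far as the arm can. A call with a gripper value outside its range is refused whole. The fingers move at their own pace and stop on an object; the grip force is fixed at half the most. Time passes only in rows, so rows that repeat a pose let the fingers close, or fill a call up. It gives the time, the measured TCP pose, the force, the opening and the grip force at its end, in the units of the state.
- get_obs(): the state, without advancing time (a new reading comes with each control period).
- grab_frame(name): name is "scene" or "top" or "wrist"; returns (picture, depth): 420x560x3 uint8, red, green, blue; 420x560 float32, mm along the optical axis (not along the pixel's ray), 0 where there is no reading.
- camera_params(name): a dict with "fx", "fy", "cx", "cy" (pixels), "k1" (the pictures are not rectified: a ray, as slopes to the right and down, at radius r is drawn at 1 + k1 r^2 times it, then the intrinsics apply), "origin" and "rotation" of the camera in the world; the wrist camera has in their place "hand_eye" (4x4, takes a point from camera to tool coordinates, whose origin is the TCP and whose axes are the flange's). Camera axes: x right, y down, z forward; pixel columns grow to the right and rows downward; lengths in mm; the calibration is good to about 2 mm. A picture is of the moment at which its call begins: read the wrist's pose just before it. camera_params takes no time and is no camera call.
- hand_in(): hands the job in; it is judged then, once.
The state is a dict: "time_s": time; "q": joint angles; "qd": joint speeds; "tau": joint torques, N m; "tcp_pos": TCP position; "orientation": TCP orientation; "wrist_force": force on the tool from outside, world axes, zero at the start; "ft_torque": the same for the moment, N m; "width": finger opening in mm; "gripper_force": force on a finger pad.
Only numpy, scipy, OpenCV 4.12 (cv2) and the standard library are available. Lean on these libraries where they do the work, as an engineer would, in place of code of your own. Each camera call takes 0.05 s, during which the arm holds its last target. There are 200 camera calls.

## Working session

There is one attempt and no reset: what is moved stays moved. The work goes in short steps, Python scripts to look and compute and a tool call to move; the robot and the scene stay as the last step left them, time stands still between calls to the robot, and variables do not carry over. Pictures are saved under pics/ and viewed, at most 10 in all, crops included, and the job is handed in when it is done.

Besides the shell and the picture viewer there is one more tool, called after ">>>" by a JSON object that holds its "method" and its "body". send_rows: Moves the arm, as the interface text tells. Its arguments: {"type":"object","properties":{"steps":{"type":"array","items":{"type":"array","items":{"type":"array","items":{"type":"number"}}}}},"required":["steps"]}

```bash
mkdir -p pics; ls
python3 - <<'E'
from cell import *
import cv2,numpy as np
o=get_obs();print(o)
for n in ("top","scene"):
    p,d=grab_frame(n);print(n,camera_params(n))
    cv2.imwrite(f"pics/{n}0.png",p[:,:,::-1]);np.savez(f"pics/{n}0.npz",p=p,d=d)
E
```

```text
pics
{'time_s': 0.0, 'q': array([-1.29350871,  0.4179531 , -0.01029255,  1.61416415,  0.00468784,
        1.11067857, -0.052991  ]), 'qd': array([ 4.48367590e-04,  4.66960349e-05,  4.29439212e-04, -4.03159896e-05,
        8.39949600e-04,  4.07855959e-04, -8.40334641e-04]), 'tau': array([-8.06955231e-04, -8.64454865e+01,  6.78659566e-01, -4.34910572e+01,
        1.91460393e-02,  7.32577639e-03,  7.39626830e-05]), 'tcp_pos': array([195.79901864, 593.21573884, 255.6775279 ]), 'orientation': array([-3.14041619e+00,  8.26827697e-05,  2.82280732e+00]), 'wrist_force': array([1.48220931, 0.11860861, 0.23656843]), 'ft_torque': array([ 0.02534485,  0.02172332, -0.02068099]), 'gripper_force': 0.0, 'width': 85.34243836828456}
top {'fx': 480.3030846629652, 'fy': 480.3030846629652, 'cx': 278.5807892396848, 'cy': 211.2443300506681, 'k1': -0.13424484228964748, 'origin': array([ 291.51209183,  -58.33126078, 1407.07608953]), 'rotation': array([-2.99720892,  0.00380322, -1.59425697])}
scene {'fx': 486.2396959026557, 'fy': 486.2396959026557, 'cx': 276.9437700343084, 'cy': 210.80551068946534, 'k1': -0.1249431796152209, 'origin': array([1112.71370593, -502.46518083,  945.46313467]), 'rotation': array([-2.41493652,  0.0063982 ,  0.94889215])}
```

View pics/top0.png

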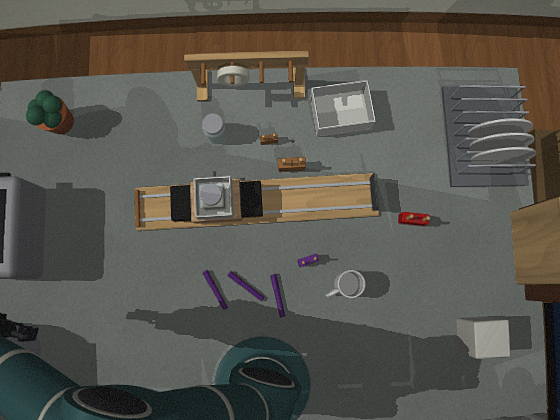

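View pics/scene0.png

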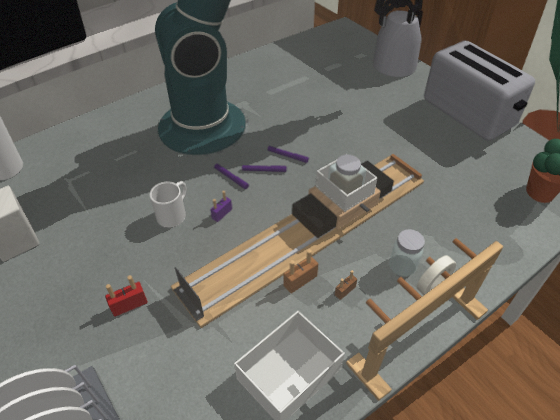

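```bash
cat > h.py <<'E'
import numpy as np,cv2
from scipy.spatial.transform import Rotation as R
from cell import *
def ray(c,uv):
    K=np.array([[c['fx'],0,c['cx']],[0,c['fy'],c['cy']],[0,0,1]])
    n=(np.asarray(uv,float).reshape(-1,2)-[c['cx'],c['cy']])/[c['fx'],c['fy']]
    s=n.copy()
    for _ in range(20): s=n/(1+c['k1']*(s**2).sum(1,keepdims=True))
    d=np.c_[s,np.ones(len(s))]
    return d@R.from_euler('xyz',c['rotation']).as_matrix().T
def onz(c,uv,z):
    d=ray(c,uv);o=np.array(c['origin']);z=np.broadcast_to(z,len(d))
    return o+d*((z-o[2])/d[:,2])[:,None]
def pts(c,uv,dep):
    return np.array(c['origin'])+ray(c,uv)*np.asarray(dep).reshape(-1,1)
E
python3 - <<'E'
from h import *
c=camera_params("top");f=np.load("pics/top0.npz");p=f['p'];d=f['d']
np.set_printoptions(precision=1,suppress=True)
v,u=np.mgrid[0:420,0:560];P=pts(c,np.c_[u.ravel(),v.ravel()],d.ravel()).reshape(420,560,3)
np.save("pics/P.npy",P)
for n,x in dict(idx=(291,163),small=(268,139),counter=(330,220),board=(330,188),nose_r=(181,203),nose_f=(251,198),lid=(211,194),stop=(374,192),red=(414,218),purple=(308,260)).items(): print(n,P[x[1],x[0]])
a=p[120:240,125:225];b=p[120:240,235:385]
big=cv2.resize(p[125:235,130:330],None,fx=4,fy=4,interpolation=cv2.INTER_CUBIC)
cv2.imwrite("pics/crop1.png",big[:,:,::-1])
s=np.load("pics/scene0.npz")['p']
cv2.imwrite("pics/crop2.png",cv2.resize(s[160:310,250:450],None,fx=4,fy=4,interpolation=cv2.INTER_CUBIC)[:,:,::-1])
E
```

```text
idx [628.9 -97.1  52.2]
small [708.8 -31.5  32.3]
counter [ 465.8 -208.6    4.9]
board [ 560.2 -211.5   12.5]
nose_r [515.6 217.8  73.8]
nose_f [525.6  19.2  70.5]
lid [521.6 118.6 169. ]
stop [ 536.3 -332.    61.6]
red [ 459.1 -445.    56.8]
purple [ 348.4 -137.8   42.9]
```

View pics/crop1.png

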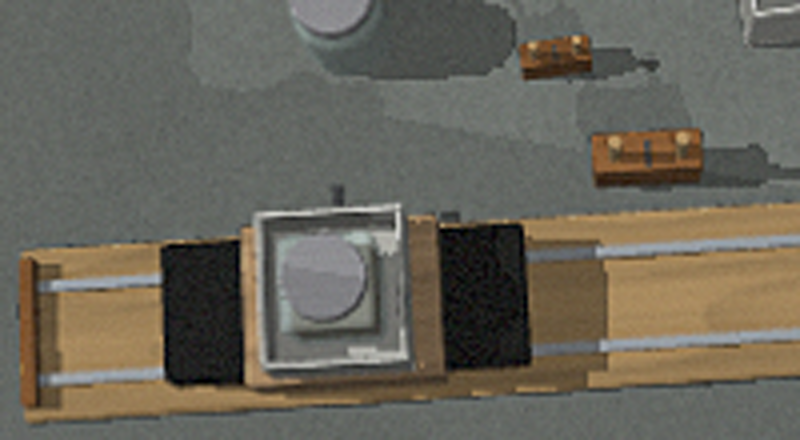

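View pics/crop2.png

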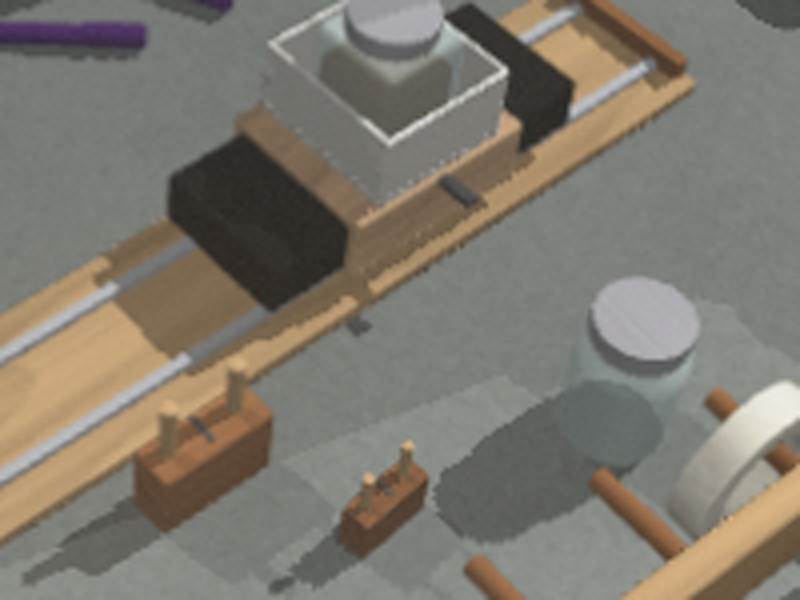

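The pictures show four peg blocks: larger brown at top (291,163), smaller brown at (268,139), purple at (308,260) and red at (414,218). Purple and red are ruled out, and (291,163) is the larger of the brown pair, right beside the track's far side, so it is the index. The pointer tip is at crop (337,186), the line at (648,152), the rear nose's end at x≈163 and the front nose's end at x≈527.

Run:
```python
from h import *
np.set_printoptions(precision=1,suppress=True)
c=camera_params("top");f=np.load("pics/top0.npz");p=f['p'];P=np.load("pics/P.npy")
cr=lambda X,Y:((X+.5)/4-.5+130,(Y+.5)/4-.5+125)
# rails: bright low-saturation pixels at z 8..30 in track
hsv=cv2.cvtColor(p,cv2.COLOR_RGB2HSV)
z=P[...,2];X=P[...,0];Y=P[...,1]
m=(hsv[...,1]<60)&(hsv[...,2]>110)&(X>470)&(X<600)&(Y<-20)&(Y>-330)&(z>9)&(z<35)
for lab,mm in(("far",m&(X>545)),("near",m&(X<535))):
    v,u=np.nonzero(mm); q=onz(c,np.c_[u,v],20); k=np.polyfit(q[:,1],q[:,0],1); print(lab,len(u),k,np.rad2deg(np.arctan(k[0])),np.median(z[mm]),"rms",np.std(q[:,0]-np.polyval(k,q[:,1])))
print("pointer",onz(c,cr(337,187),74),"line",onz(c,cr(648,152),52),"pegs tops",onz(c,[cr(616,141),cr(684,136)],92))
print("board corners",onz(c,[cr(22,254),cr(30,420)],[28,12]))
blk=(p.max(2)<45)&(z>60)&(z<85)&(X>450)&(X<600)
n,l,s,ce=cv2.connectedComponentsWithStats(blk.astype(np.uint8))
for i in range(1,n):
    if s[i,4]>100:
        r=cv2.minAreaRect(np.argwhere(l==i)[:,::-1].astype(np.float32)); b=cv2.boxPoints(r); print(s[i],"box",onz(c,b,72))
# index top cloud
im=(z>46)&(z<58)&(X>600)&(X<660)&(abs(Y+97)<70)
q=P[im];print("idx",len(q),q.mean(0),q.min(0),q.max(0))
# scene cam cross-check
c2=camera_params("scene");c4=lambda X,Y:((X+.5)/4-.5+250,(Y+.5)/4-.5+160)
print("scene pointer",onz(c2,c4(478,202),74),"line",onz(c2,c4(202,428),52),"pegs",onz(c2,[c4(170,404),c4(237,360)],92))
t=(z>160)&(z<180)&(X>480)&(X<560)&(Y>80)&(Y<160);print("lid",P[t].mean(0))
for nm,x in dict(top=(374,180),t2=(374,205)).items():print(nm,onz(c,x,87))
```

```text
far 270 [ -0.  561.8] -2.129637455970403 17.09085955764806 rms 2.540599852189578
near 295 [ -0.  491.6] -2.11743894044521 17.166888490347674 rms 2.6523082399082694
pointer [[604.6 123.9  74. ]] line [[630.  -98.9  52. ]] pegs tops [[ 628.5  -75.4   92. ]
 [ 631.  -123.4   92. ]]
board corners [[571.5 365.5  28. ]
 [449.5 361.8  12. ]]
[240 181  23  36 731] box [[573.5  52.   72. ]
 [575.2  -7.8  72. ]
 [474.8 -11.2  72. ]
 [473.1  47.9  72. ]]
[170 185  21  36 669] box [[567.1 250.6  72. ]
 [567.5 194.8  72. ]
 [467.1 190.9  72. ]
 [466.4 246.1  72. ]]
idx 236 [629.6 -98.   51.7] [ 614.  -138.1   46.1] [647.2 -59.2  57.5]
scene pointer [[608.4 125.3  74. ]] line [[629.9 -99.7  52. ]] pegs [[ 628.9 -122.1   92. ]
 [ 626.7  -74.6   92. ]]
lid [521.  120.6 170.4]
top [[ 566.  -328.8   87. ]]
t2 [[ 494.7 -324.9   87. ]]
```

>>> {"method": "send_rows", "body": {"steps": [[[-0.036,-0.0165,0,0,0,-0.12,0],[-0.072,-0.033,0,0,0,-0.24,0],[-0.108,-0.0495,0,0,0,-0.358,0],[-0.144,-0.066,0,0,0,-0.358,0],[-0.18,-0.0825,0,0,0,-0.358,0]]]}}

```text
time_s: 0.52
tcp_pos: [342.1, 457.0, 256.1]
orientation: [-3.141, -0.0, -3.101]
wrist_force: [1.3, 1.1, 0.8]
width: 25.6
gripper_force: 0.0
```

>>> {"method": "send_rows", "body": {"steps": [[[-0.028,-0.028,0,0,0,0,0],[-0.056,-0.056,0,0,0,0,0],[-0.084,-0.084,0,0,0,0,0],[-0.112,-0.112,0.01,0,0,0,0],[-0.135,-0.135,0.03,0,0,0,0]]]}}

```text
time_s: 0.93
tcp_pos: [483.8, 327.2, 227.8]
orientation: [3.14, 0.003, -3.104]
wrist_force: [1.6, -0.4, 0.1]
width: 0.1
gripper_force: 0.0
```

>>> {"method": "send_rows", "body": {"steps": [[[-0.015,-0.012,0.035,0,0,0,0],[-0.03,-0.022,0.07,0,0,0,0],[-0.034,-0.03,0.105,0,0,0,0],[-0.034,-0.03,0.14,0,0,0,0],[-0.034,-0.03,0.163,0,0,0,0]]]}}

```text
time_s: 1.35
tcp_pos: [515.5, 298.9, 59.8]
orientation: [-3.14, -0.003, -3.104]
wrist_force: [-0.9, 0.9, 0.7]
width: 0.1
gripper_force: 0.0
```

```bash
cat >> h.py <<'E'
L=np.array([630,-99.2]);T=np.array([-.0371,.9993]);C0=np.array([530.6,-102.9])
def sc(xy): q=np.asarray(xy)[...,:2]-C0; return -q@T, q@np.array([T[1],-T[0]])
V,U=np.mgrid[0:420,0:560];UV=np.c_[U.ravel(),V.ravel()]
def loc(n,p,d):
    """raw s of bin (rim) and of lid"""
    P=pts(camera_params(n),UV,d.ravel()); h=cv2.cvtColor(p,cv2.COLOR_RGB2HSV).reshape(-1,3)
    s,x=sc(P); z=P[:,2]
    m=(d.ravel()>0)&(abs(x)<62)&(z>120)&(z<142)&(h[:,1]<60)&(s>-300)&(s<180)
    b=np.percentile(s[m],[2,98]) if m.sum()>30 else [np.nan]*2
    m2=(d.ravel()>0)&(abs(x)<40)&(z>162)&(z<180)&(h[:,1]<60)&(s>-300)&(s<180)
    return b[0],b[1],np.mean(s[m2]) if m2.any() else np.nan,m.sum(),m2.sum()
def look(names=("scene","top")):
    for n in names:
        t=get_obs()['time_s'];p,d=grab_frame(n);print(n,round(t,3),np.round(loc(n,p,d),1))
    return p,d
E
python3 - <<'E'
from h import *
for n in("top","scene"):
    f=np.load(f"pics/{n}0.npz");print(n,np.round(loc(n,f['p'],f['d']),1))
look(); p,d=look()
s,d=grab_frame("scene")
o=get_obs();print(o['tcp_pos'],sc(o['tcp_pos']))
cv2.imwrite("pics/v1.png",np.hstack([cv2.resize(p[120:260,100:400],(400,187)),cv2.resize(s[80:332,200:560],(400,280))[:187]])[:,:,::-1])
cv2.imwrite("pics/v1.png",cv2.resize(s[60:300,250:530],None,fx=2.5,fy=2.5)[:,:,::-1])
E
```

```text
top [-273.7 -174.  -223.8  350.   380. ]
scene [-269.6 -170.2 -217.5  703.   369. ]
scene 1.35 [-269.  -169.8 -217.6  691.   370. ]
top 1.4 [-273.4 -174.  -223.8  360.   377. ]
scene 1.45 [-269.4 -170.  -217.5  708.   372. ]
top 1.5 [-273.4 -173.9 -223.7  351.   375. ]
[516.9370093  300.95091328  64.82040225] (np.float64(-404.07511459645406), np.float64(1.3294422743578203))
```

View pics/v1.png

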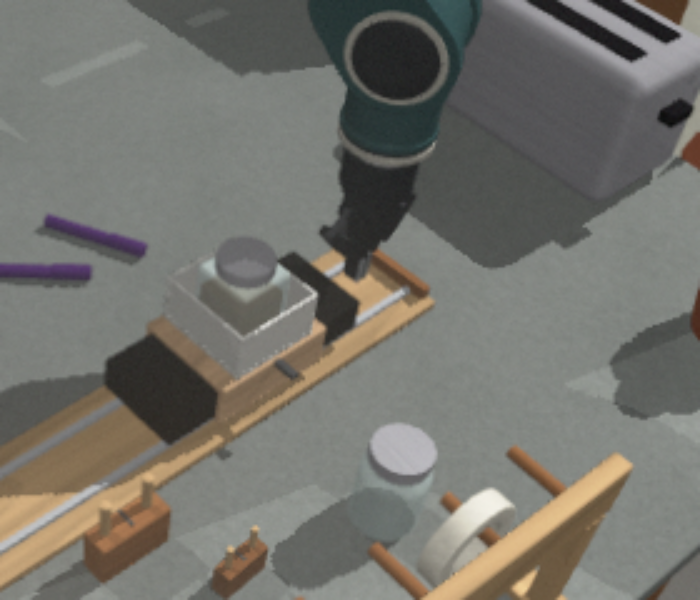

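The hand stands shut behind the rear nose (nose at crop (320,290), fingertip at (357,265)), aligned with the track. Now a slow push at constant speed.

>>> {"method": "send_rows", "body": {"steps": [[[0,-0.006,0,0,0,0,0],[0,-0.012,0,0,0,0,0],[0,-0.016,0,0,0,0,0],[0,-0.018,0,0,0,0,0],[0,-0.02,0,0,0,0,0]]]}}

```text
time_s: 2.02
tcp_pos: [517.3, 280.0, 63.8]
orientation: [3.141, 0.001, -3.103]
wrist_force: [-0.4, -0.0, 1.2]
width: 0.1
gripper_force: 0.0
```

>>> {"method": "send_rows", "body": {"steps": [[[0,-0.002,0,0,0,0,0],[0,-0.004,0,0,0,0,0],[0,-0.006,0,0,0,0,0],[0,-0.008,0,0,0,0,0],[0,-0.01,0,0,0,0,0]]]}}

```text
time_s: 2.43
tcp_pos: [517.4, 270.3, 63.2]
orientation: [-3.141, -0.0, -3.102]
wrist_force: [0.3, -0.3, -0.1]
width: 0.2
gripper_force: 0.0
```

>>> {"method": "send_rows", "body": {"steps": [[[0,-0.002,0,0,0,0,0],[0,-0.004,0,0,0,0,0],[0,-0.006,0,0,0,0,0],[0,-0.008,0,0,0,0,0],[0,-0.01,0,0,0,0,0]]]}}

```text
time_s: 2.85
tcp_pos: [517.8, 260.3, 63.3]
orientation: [-3.141, -0.0, -3.102]
wrist_force: [0.6, 0.6, 0.4]
width: -0.0
gripper_force: 0.1
```

Run:
```python
from h import *
look(["top"]);print(sc(get_obs()['tcp_pos']))
```

```text
top 2.85 [-273.3 -173.8 -223.3  355.   381. ]
(np.float64(-362.99755759451944), np.float64(0.778929080941019))
```

>>> {"method": "send_rows", "body": {"steps": [[[0,-0.002,0,0,0,0,0],[0,-0.004,0,0,0,0,0],[0,-0.006,0,0,0,0,0],[0,-0.008,0,0,0,0,0],[0,-0.01,0,0,0,0,0]]]}}

```text
time_s: 3.32
tcp_pos: [518.2, 250.3, 63.3]
orientation: [-3.141, -0.0, -3.102]
wrist_force: [-0.1, 0.3, 0.2]
width: 0.3
gripper_force: 0.0
```

>>> {"method": "send_rows", "body": {"steps": [[[0,-0.002,0,0,0,0,0],[0,-0.004,0,0,0,0,0],[0,-0.006,0,0,0,0,0],[0,-0.008,0,0,0,0,0],[0,-0.01,0,0,0,0,0]]]}}

```text
time_s: 3.73
tcp_pos: [518.6, 240.3, 63.3]
orientation: [-3.141, 0.0, -3.102]
wrist_force: [0.5, -0.2, -0.2]
width: -0.1
gripper_force: 0.0
```

Run:
```python
from h import *
look(["top"]*4);print(sc(get_obs()['tcp_pos']))
```

```text
top 3.733 [-296.6 -146.5 -196.3  398.   378. ]
top 3.783 [-297.6 -144.5 -194.1  390.   383. ]
top 3.833 [-297.9 -142.4 -192.   402.   379. ]
top 3.883 [-296.4 -140.4 -190.3  391.   381. ]
(np.float64(-343.62938466727013), np.float64(0.8530713197704554))
```

>>> {"method": "send_rows", "body": {"steps": [[[0,0,0.0,0,0,0,0],[0,0,-0.04,0,0,0,0],[0,0,-0.08,0,0,0,0],[0,0,-0.12,0,0,0,0],[0,-0.005,-0.16,0,0,0,0]]]}}

```text
time_s: 4.35
tcp_pos: [518.3, 236.3, 225.2]
orientation: [3.141, -0.0, -3.101]
wrist_force: [0.1, 0.2, -0.7]
width: 0.7
gripper_force: 0.0
```

>>> {"method": "send_rows", "body": {"steps": [[[0,-0.035,-0.012,0,0,0,0],[0,-0.075,-0.012,0,0,0,0],[0,-0.115,-0.012,0,0,0,0],[0,-0.155,-0.012,0,0,0,0],[0,-0.195,-0.012,0,0,0,0]]]}}

```text
time_s: 4.77
tcp_pos: [526.2, 39.0, 235.6]
orientation: [3.141, 0.001, -3.102]
wrist_force: [0.7, -0.3, 0.3]
width: -0.1
gripper_force: 0.0
```

>>> {"method": "send_rows", "body": {"steps": [[[0,-0.04,0,0,0,0,0],[0,-0.08,0,0,0,0,0],[0,-0.12,0,0,0,0,0],[0,-0.16,0,0,0,0,0],[0,-0.2,0,0,0,0,0]]]}}

```text
time_s: 5.18
tcp_pos: [534.1, -161.0, 235.5]
orientation: [-3.142, 0.0, -3.102]
wrist_force: [0.3, 0.4, 0.3]
width: -0.3
gripper_force: 0.0
```

Run:
```python
from h import *
look(["top","scene"]*2);o=get_obs();print(sc(o['tcp_pos']),o['tcp_pos'])
```

```text
top 5.183 [-190.3  -90.7 -140.6  323.   378. ]
scene 5.233 [-184.5  -85.  -133.1  727.   424. ]
top 5.283 [-186.6  -87.3 -136.9  328.   381. ]
scene 5.333 [-180.7  -81.3 -129.   722.   421. ]
(np.float64(57.27475818832545), np.float64(1.4028208728273897)) [ 534.1268139  -160.08394215  235.18681965]
```

>>> {"method": "send_rows", "body": {"steps": [[[0,-0.035,0.015,0,0,0,0],[0,-0.06,0.045,0,0,0,0],[0,-0.073,0.085,0,0,0,0],[0,-0.073,0.125,0,0,0,0],[0,-0.073,0.165,0,0,0,0]]]}}

```text
time_s: 5.8
tcp_pos: [537.4, -231.5, 68.8]
orientation: [-3.142, 0.001, -3.102]
wrist_force: [1.9, 0.1, -0.8]
width: 0.1
gripper_force: 0.0
```

>>> {"method": "send_rows", "body": {"steps": [[[0,0,0.007,0,0,0,0],[0,0,0.007,0,0,0,0],[0,0,0.007,0,0,0,0],[0,0,0.007,0,0,0,0],[0,0,0.007,0,0,0,0]]]}}

```text
time_s: 6.22
tcp_pos: [538.5, -232.2, 65.7]
orientation: [-3.14, 0.003, -3.102]
wrist_force: [0.7, -0.3, -0.5]
width: 0.1
gripper_force: 0.0
```

Run:
```python
from h import *
look(["top"]);look(["scene"]);look(["top"]*8);o=get_obs();print(sc(o['tcp_pos']),o['tcp_pos'])
```

```text
top 6.217 [-153.6  -54.6 -103.9  314.   379. ]
scene 6.267 [-147.8  176.5  -52.8 1030.   534. ]
top 6.317 [-150.1  -51.1 -100.4  313.   376. ]
top 6.367 [-148.5  -49.6  -98.9  302.   376. ]
top 6.417 [-146.7  -47.8  -97.1  317.   374. ]
top 6.467 [-145.   -46.   -95.5  309.   379. ]
top 6.517 [-143.5  -44.6  -93.8  310.   380. ]
top 6.567 [-141.8  -42.7  -92.2  315.   375. ]
top 6.617 [-140.2  -41.2  -90.4  305.   381. ]
top 6.667 [-138.4  -39.6  -88.8  312.   378. ]
(np.float64(129.38077382129637), np.float64(1.7783810747809436)) [ 537.17731485 -232.12721449   63.35802721]
```

Run:
```python
from h import *
r=[]
for i in range(34):
    t=get_obs()['time_s'];p,d=grab_frame("top");r.append((t,loc("top",p,d)[2]))
r=np.array(r);k=np.polyfit(r[:,0]-r[-1,0],r[:,1],2);print(r[-1],k,get_obs()['time_s'])
```

```text
[  8.3667     -36.31854346] [ -1.21182851  28.76865821 -36.47309021] 8.4167
```

>>> {"method": "send_rows", "body": {"steps": [[[0,0,0,0,0,0,0],[0,0,0,0,0,0,0],[0,0,0,0,0,0,0],[0,0,0,0,0,0,0],[0,0,0,0,0,0,0]]]}}

```text
time_s: 8.83
tcp_pos: [537.2, -232.1, 63.3]
orientation: [-3.141, 0.0, -3.102]
wrist_force: [0.2, 0.3, 0.6]
width: -0.1
gripper_force: 0.0
```

>>> {"method": "send_rows", "body": {"steps": [[[0,-0.001,0,0,0,0,0],[0,-0.002,0,0,0,0,0],[0,-0.003,0,0,0,0,0],[0,-0.004,0,0,0,0,0],[0,-0.005,0,0,0,0,0]]]}}

```text
time_s: 9.25
tcp_pos: [537.4, -237.3, 63.3]
orientation: [-3.141, 0.0, -3.102]
wrist_force: [-0.3, 0.3, -0.0]
width: 0.2
gripper_force: 0.0
```

>>> {"method": "send_rows", "body": {"steps": [[[0,-0.001,0,0,0,0,0],[0,-0.002,0,0,0,0,0],[0,-0.003,0,0,0,0,0],[0,-0.004,0,0,0,0,0],[0,-0.005,0,0,0,0,0]]]}}

```text
time_s: 9.67
tcp_pos: [537.6, -242.2, 63.3]
orientation: [-3.141, -0.0, -3.102]
wrist_force: [-0.6, -0.1, -0.2]
width: 0.2
gripper_force: 0.1
```

Run:
```python
from h import *
look(["top"]);print(sc(get_obs()['tcp_pos']))
```

```text
top 9.667 [-52.2  46.7  -3.  272.  377. ]
(np.float64(139.71763131885626), np.float64(1.757721161853306))
```

>>> {"method": "send_rows", "body": {"steps": [[[0,-0.001,0,0,0,0,0],[0,-0.002,0,0,0,0,0],[0,-0.003,0,0,0,0,0],[0,-0.004,0,0,0,0,0],[0,-0.005,0,0,0,0,0]]]}}

```text
time_s: 10.13
tcp_pos: [537.8, -247.2, 63.3]
orientation: [-3.142, 0.0, -3.102]
wrist_force: [0.2, 0.3, 0.2]
width: 0.2
gripper_force: 0.0
```

Run:
```python
from h import *
look(["top"]*3);print(sc(get_obs()['tcp_pos']))
```

```text
top 10.133 [-52.   47.   -2.6 276.  375. ]
top 10.183 [-52.   46.9  -2.7 282.  376. ]
top 10.233 [-52.1  46.9  -3.  291.  374. ]
(np.float64(144.47614364293975), np.float64(1.7968593792716225))
```

>>> {"method": "send_rows", "body": {"steps": [[[0,-0.006,0,0,0,0,0],[0,-0.014,0,0,0,0,0],[0,-0.02,0,0,0,0,0],[0,-0.02,0,0,0,0,0],[0,-0.02,0,0,0,0,0]]]}}

```text
time_s: 10.7
tcp_pos: [538.4, -267.8, 63.3]
orientation: [-3.141, -0.0, -3.104]
wrist_force: [0.1, -0.5, -0.6]
width: 0.0
gripper_force: 0.0
```

Run:
```python
from h import *
look(["top"]*8);print(sc(get_obs()['tcp_pos']))
```

```text
top 10.7 [-53.1  46.1  -3.6 311.  376. ]
top 10.75 [-53.2  46.2  -3.8 318.  375. ]
top 10.8 [-53.3  46.   -3.9 309.  373. ]
top 10.85 [-53.3  45.8  -3.9 312.  378. ]
top 10.9 [-53.4  45.9  -3.9 319.  375. ]
top 10.95 [-53.4  45.8  -4.1 311.  377. ]
top 11.0 [-53.5  45.9  -3.9 316.  377. ]
top 11.05 [-53.5  45.5  -4.  312.  380. ]
(np.float64(164.18238067423394), np.float64(1.9139769886691322))
```

Run:
```python
from h import *
p,d=look(["top"]*30+["top"])
cv2.imwrite("pics/v2.png",cv2.resize(p[135:215,240:340],None,fx=6,fy=6,interpolation=cv2.INTER_CUBIC)[:,:,::-1])
s,d=grab_frame("scene");np.savez("pics/end.npz",p=p,s=s)
cv2.imwrite("pics/v3.png",cv2.resize(s[210:300,250:370],None,fx=6,fy=6,interpolation=cv2.INTER_CUBIC)[:,:,::-1])
```

```text
top 11.1 [-53.5  45.6  -4.1 309.  379. ]
top 11.15 [-53.5  45.6  -4.1 317.  379. ]
top 11.2 [-53.6  45.5  -4.1 316.  379. ]
top 11.25 [-53.6  45.6  -4.3 321.  375. ]
top 11.3 [-53.6  45.5  -4.4 315.  379. ]
top 11.35 [-53.7  45.4  -4.3 321.  378. ]
top 11.4 [-53.7  45.4  -4.4 318.  380. ]
top 11.45 [-53.7  45.5  -4.3 316.  379. ]
top 11.5 [-53.7  45.4  -4.3 314.  380. ]
top 11.55 [-53.7  45.3  -4.4 317.  379. ]
top 11.6 [-53.7  45.3  -4.3 315.  379. ]
top 11.65 [-53.7  45.5  -4.3 316.  379. ]
top 11.7 [-53.7  45.4  -4.4 312.  378. ]
top 11.75 [-53.7  45.4  -4.4 314.  380. ]
top 11.8 [-53.7  45.4  -4.3 317.  379. ]
top 11.85 [-53.7  45.4  -4.4 317.  383. ]
top 11.9 [-53.7  45.4  -4.5 312.  378. ]
top 11.95 [-53.7  45.4  -4.3 319.  379. ]
top 12.0 [-53.7  45.4  -4.4 317.  383. ]
top 12.05 [-53.7  45.4  -4.2 313.  379. ]
top 12.1 [-53.7  45.5  -4.4 312.  378. ]
top 12.15 [-53.7  45.4  -4.4 313.  380. ]
top 12.2 [-53.7  45.3  -4.4 317.  378. ]
top 12.25 [-53.7  45.3  -4.3 312.  376. ]
top 12.3 [-53.7  45.6  -4.3 317.  378. ]
top 12.35 [-53.7  45.5  -4.3 314.  378. ]
top 12.4 [-53.7  45.2  -4.3 321.  380. ]
top 12.45 [-53.7  45.3  -4.3 317.  376. ]
top 12.5 [-53.7  45.4  -4.2 308.  376. ]
top 12.55 [-53.7  45.3  -4.3 316.  380. ]
top 12.6 [-53.7  45.3  -4.5 307.  380. ]
```

View pics/v2.png

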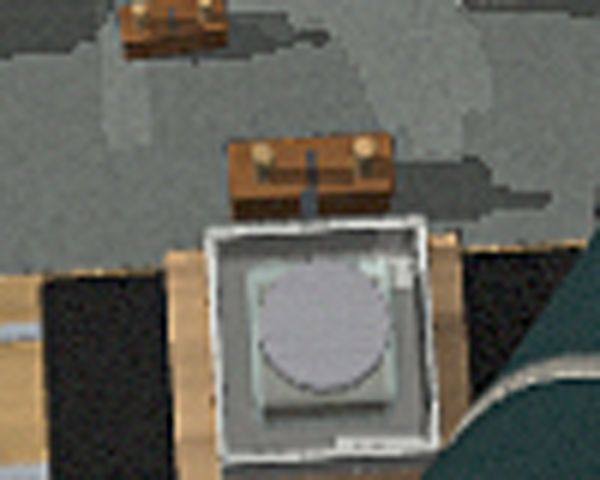

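View pics/v3.png

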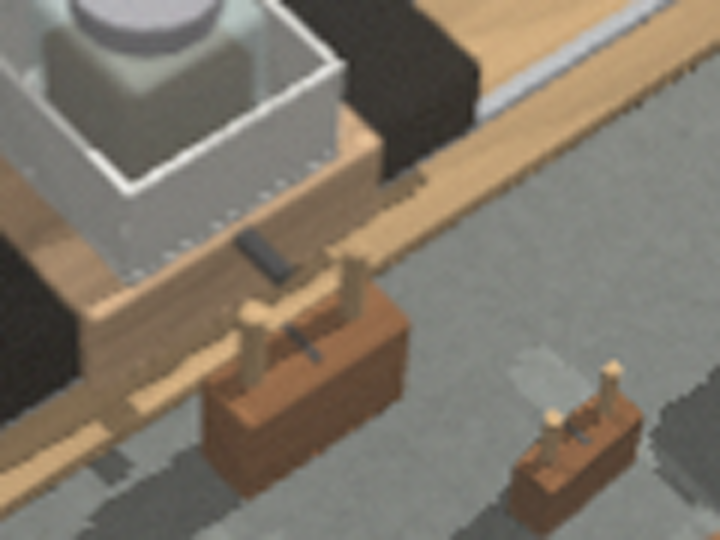

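The top view shows the pointer at crop (308,210) in front of the line (311,160), between the pegs. The scene view shows the tip at (285,278), the line at (302,344) and the peg tops at (253,308) and (353,253). I'll quantify that, then wait out the rest of the standing time.

Run:
```python
from h import *
c=camera_params("scene");g=lambda X,Y:((X+.5)/6-.5+250,(Y+.5)/6-.5+210)
for n,uv,z in(("tip",g(283,275),74),("line",g(302,344),52),("p1",g(253,308),92),("p2",g(353,253),92)):
    q=onz(c,uv,z)[0];print(n,q,sc(q)[0])
c=camera_params("top");g=lambda X,Y:((X+.5)/6-.5+240,(Y+.5)/6-.5+135)
for n,uv,z in(("tip",g(308,205),74),("line",g(311,158),52),("p1",g(263,152),92),("p2",g(365,147),92)):
    q=onz(c,uv,z)[0];print(n,q,sc(q)[0])
look(["top"]*22)
```

```text
tip [613.29859198 -97.27361501  74.        ] -2.5543287557231396
line [ 630.23407239 -100.54745689   52.        ] 1.3455277598936064
p1 [ 628.99951028 -123.22788264   92.        ] 23.96427495028636
p2 [630.68479839 -78.99430686  92.        ] -20.175813135242212
tip [606.66149867 -95.7510267   74.        ] -4.322087419292378
line [635.12327717 -98.46609603  52.        ] -0.552986655166404
p1 [628.41436412 -74.8496814   92.        ] -24.401770471450746
p2 [ 629.69969541 -122.77229767   92.        ] 23.534985765320577
top 12.7 [-53.7  45.3  -4.3 320.  378. ]
top 12.75 [-53.7  45.5  -4.3 315.  379. ]
top 12.8 [-53.7  45.6  -4.3 315.  378. ]
top 12.85 [-53.7  45.3  -4.4 315.  380. ]
top 12.9 [-53.7  45.4  -4.4 316.  378. ]
top 12.95 [-53.7  45.4  -4.3 315.  378. ]
top 13.0 [-53.7  45.3  -4.3 320.  380. ]
top 13.05 [-53.7  45.4  -4.3 311.  381. ]
top 13.1 [-53.6  45.4  -4.3 310.  379. ]
top 13.15 [-53.7  45.6  -4.4 310.  380. ]
top 13.2 [-53.7  45.4  -4.3 311.  378. ]
top 13.25 [-53.7  45.4  -4.2 311.  382. ]
top 13.3 [-53.7  45.6  -4.4 307.  376. ]
top 13.35 [-53.7  45.4  -4.4 318.  379. ]
top 13.4 [-53.7  45.5  -4.3 318.  382. ]
top 13.45 [-53.7  45.5  -4.4 311.  380. ]
top 13.5 [-53.7  45.2  -4.5 305.  380. ]
top 13.55 [-53.7  45.5  -4.4 313.  378. ]
top 13.6 [-53.7  45.5  -4.2 313.  380. ]
top 13.65 [-53.7  45.5  -4.3 317.  381. ]
top 13.7 [-53.7  45.5  -4.2 311.  380. ]
top 13.75 [-53.7  45.5  -4.3 317.  377. ]
```

>>> {"method": "send_rows", "body": {"steps": [[[0,0,0,0,0,0,0],[0,0,0,0,0,0,0],[0,0,0,0,0,0,0],[0,0,0,0,0,0,0],[0,0,0,0,0,0,0]]]}}

```text
time_s: 14.22
tcp_pos: [538.6, -267.1, 63.4]
orientation: [-3.142, 0.0, -3.102]
wrist_force: [0.3, 0.0, 0.2]
width: -0.1
gripper_force: 0.0
```

```bash
python3 -c "
from h import *
look(['top']);print(hand_in())"
```

```text
top 14.217 [-53.7  45.4  -4.3 320.  377. ]
the job is handed in; nothing more can be done
None
```

I handed the job in at about 14 s: the trolley stands still and untouched with its pointer about 4 mm from the index line (12 mm allowed), and it had stood there over 3 s; the judge's verdict was not returned.

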